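# Sweep the flange nuts off the ledge into the catch tray

### The job

Sweep the three loose flange nuts across the concrete ledge with your fingers and over its outer lip, so that all three drop into the metal tray clamped there. Push them along the ledge without picking any of them up, and leave the socket and the bolt that stand among them, and everything else on the ledge, where they are.

Things in the scene. Friction and masses are not known exactly. Their poses are not given: they have to be found in the camera images.
- tray: open sheet-metal catch tray fixed beyond the ledge's outer (far) lip. Origin: on the lip's square edge, level with the ledge top (z = 0), half-way along the tray; x points out over the edge, y along the lip. Inside 300 mm along y (150 either side), 130 mm out along x, floor 50 mm down, wall rims 4 mm below the ledge top. Nothing is raised along the lip between the clamps
- clamp_a_jaw (a point): orange plastic spring clamp that grips the lip at the tray's left (+y) end, fixed to it: top jaw 26 mm wide along y, 43 mm in from the lip, 27 mm high; its handles stick out over the edge, up to 50 mm above the ledge. The point is where the jaw's pad stands on the ledge, 28 mm in from the lip
- clamp_b_jaw (a point): the like clamp at the tray's right (-y) end, same sizes; the point lies likewise under its jaw
- nut1_center (a point): steel flange nut lying flat on the ledge, one of three alike: round flange below, 34 mm across and 4 mm thick, hexagon above, 24 mm across flats; 16 mm high in all, about 55 g. The point is its centre, 8 mm above its underside; z is its axis. It starts 85 to 155 mm in from the lip, at most 160 mm to either side of the tray's middle
- nut2_center (a point): steel flange nut lying flat on the ledge, one of three alike: round flange below, 34 mm across and 4 mm thick, hexagon above, 24 mm across flats; 16 mm high in all, about 55 g. The point is its centre, 8 mm above its underside; z is its axis. It starts 85 to 155 mm in from the lip, at most 160 mm to either side of the tray's middle
- nut3_center (a point): steel flange nut lying flat on the ledge, one of three alike: round flange below, 34 mm across and 4 mm thick, hexagon above, 24 mm across flats; 16 mm high in all, about 55 g. The point is its centre, 8 mm above its underside; z is its axis. It starts 85 to 155 mm in from the lip, at most 160 mm to either side of the tray's middle
- socket_center (a point): short steel socket (for a ratchet) standing on end, 32 mm across, stepped to 27 mm, 40 mm high, 140 g, in the row among the nuts. The point is its centre, 20 mm up
- bolt_center (a point): steel hexagon bolt standing on its head, shank up: head 24 mm across flats and 10 mm high, shank 16 mm thick, 55 mm high in all; it tips over easily; in the row among the nuts. The point is on its axis, 28 mm up
- spanner_center (a point): steel combination spanner lying flat off to the right (-y) of the nuts, 280 mm long along its x axis, heads up to 50 mm wide, 12 mm high. The point is its middle, 5 mm up
- tub_center (a point): closed grey plastic wax tub with a ribbed twist cap, standing, 104 mm across, 62 mm high. The point is its centre, 31 mm up
- jar_center (a point): amber glass jar with a steel lid, standing, 72 mm across, 94 mm high. The point is its centre, 47 mm up
- brush_center (a point): green tyre brush lying bristles down, about 240 mm long along its x axis, 55 mm wide, 53 mm high. The point is near its middle, 25 mm up

How it is judged:
At the end, for the whole second after the job is handed in: All three nuts lie at rest inside the tray: their centres beyond the lip, between the tray's side walls and its outer wall, and more than 12 mm below the ledge top. The socket, bolt, spanner, tub, jar and brush stand within 20 mm of where they were, not tipped (x of nut1_center in the frame of tray between 0 and 0.13 m and y of nut1_center in the frame of tray between -0.15 and 0.15 m and height (world z) of nut1_center between -0.05 and -0.012 m and linear speed of each of nut1, nut2, nut3 below 0.03 m/s and x of nut2_center in the frame of tray between 0 and 0.13 m and y of nut2_center in the frame of tray between -0.15 and 0.15 m and height (world z) of nut2_center between -0.05 and -0.012 m and x of nut3_center in the frame of tray between 0 and 0.13 m and y of nut3_center in the frame of tray between -0.15 and 0.15 m and height (world z) of nut3_center between -0.05 and -0.012 m and distance of each of socket_center, bolt_center, spanner_center, tub_center, jar_center, brush_center from where it was at the start of the episode below 0.02 m and angle between each of socket_center, bolt_center, spanner_center, tub_center, jar_center, brush_center's own z axis and vertical below 0.5 rad); the robot touches nothing.
It fails at once if a nut is lifted: its centre more than 24 mm above the ledge (lying flat it is 8 mm above) (height (world z) of any of nut1_center, nut2_center, nut3_center above 0.024 m).
It fails at once if a nut goes down beside the tray or over its wall, below the tray's floor (height (world z) of any of nut1_center, nut2_center, nut3_center below -0.08 m).
It fails at once if the socket, bolt, spanner, tub, jar or brush is shifted more than 20 mm or tipped over (distance of any of socket_center, bolt_center, spanner_center, tub_center, jar_center, brush_center from where it was at the start of the episode above 0.02 m or angle between any of socket_center, bolt_center, spanner_center, tub_center, jar_center, brush_center's own z axis and vertical above 0.5 rad).
It also fails if it takes over 58 s, if anything falls off the work surface, if the arm or the gripper's body presses on something with over 40 N, if the wrist force passes 120 N, or if a joint passes its speed limit or range.

### The arm

A 6-joint arm with a two-finger parallel gripper is mounted at the origin on the work surface. World frame = base frame: x ahead of the robot, y to its left, z up, the work surface at z = 0. Lengths are in m, angles in rad, forces in N, time in s.
With the tool pointing down it reaches from about 0.35 to 0.975 m from the base axis. Payload 4.9 kg.
Tool frame: the origin (TCP) lies at the very end of the fingers, on their centre line; the grasp point (between the pads) lies 19 mm behind it; z points along the fingers, y is the line along which they close (so a half turn about z gives the same grasp; the last joint's range is limited). The gripper opens to 85 mm and grips with 20 to 120 N. Pads are 22 mm wide; open, the fingers measure 114 mm over their backs; the gripper's body (76 mm by 85 mm) begins 54 mm behind the grasp point. The pads swing forward as they close: fully open they stand 13 mm farther back than shut.
Start: joints at [-1.382, 0.053, 1.613, -0, 1.476, -0.119], TCP at [0.189, -0.596, 0.231] pointing down, gripper open.
Joint ranges: [-3.01, 3.01], [-1.01, 2.22], [0.06, 2.58], [-1.02, 4.17], [0.09, 2.62], [-3.14, 3.14]. Speed limits (rad/s): [2.57, 2.57, 3.14, 3.14, 3.14, 3.14].

### API

Orientations are given as a rotation vector (axis times angle).
In Python, from station import ctrl, imaging gives the robot as it stands.
- The arm moves only by the tool play_rows, never from a script. Its argument "series" is a list of rows, each a list of 3 entries, a list of its own where there are three numbers: the opening, from 0 (shut) to 1 (fully open), then the shift along the tool's x, y, z each as a share of 0.05 m, from -1 to 1, then the turn, a rotation vector about the tool's x, y, z each as a share of 8 degrees, from -1 to 1. In form: [[grip, [dx, dy, dz], [ax, ay, az]], ...]. A call has 1 to 8 rows; each row shifts and turns the commanded pose from where the row before left it, along the tool's axes as they then stand; what a row does not reach is not made up. A row lasts 1/8 s, in which the tool goes at most 62.5 mm and 10.7 degrees, less where a joint would pass 70% of its speed; a pose out of reach is approached as far as the arm can. A call with a number of a shift or a turn outside -1 to 1 is refused whole. A call with a gripper value outside its range is refused whole. The fingers move at their own pace and stop on an object; "force" is the grip in N (left out, the last holds). Time passes only in rows, so rows that do not move let the fingers close. It gives the time, the measured TCP pose, the force, the opening and the grip force at its end, in the units of the state.
- ctrl.get_obs(): the state, without advancing time (a new reading comes with each control period).
- imaging.get_image(name): name is "scene" or "top" or "wrist"; returns a dict with "color" (480x640x3 uint8, blue, green, red), "fx", "fy", "cx", "cy" (pixels), "extrinsics" (4x4, takes a point from world to camera coordinates); the wrist camera has in their place "hand_eye" (4x4, takes a point from camera to tool coordinates, whose origin is the TCP and whose axes are the flange's). Camera axes: x right, y down, z forward; pixel columns grow to the right and rows downward; lengths in m; the calibration is good to about 2 mm. The wrist camera is an equidistant fisheye: a pixel r from the principal point sees the ray r / f radians off the axis. A picture is of the moment at which its call begins: read the wrist's pose just before it. There is no depth.
- ctrl.finish_job(): hands the job in; it is judged then, once.
The state is a dict: "t": time; "q": joint angles; "dq": joint speeds; "effort": joint torques, N m; "tool_pos": TCP position; "tool_rot": TCP orientation; "contact_force": force on the tool from outside, world axes, zero at the start; "wrist_torque": the same for the moment, N m; "opening": finger opening in m; "grip_force": force on a finger pad.
Only numpy, scipy, OpenCV 4.12 (cv2) and the standard library are available. Lean on these libraries where they do the work, as an engineer would, in place of code of your own. Each camera call takes 0.05 s, during which the arm holds its last target. There are 200 camera calls.

## Working session

There is one attempt and no reset: what is moved stays moved. The work goes in short steps, Python scripts to look and compute and a tool call to move; the robot and the scene stay as the last step left them, time stands still between calls to the robot, and variables do not carry over. Pictures are saved under pics/ and viewed, at most 10 in all, crops included, and the job is handed in when it is done.

Besides the shell and the picture viewer there is one more tool, called after "Emit:" as name(argument=value, ...), one argument or row to a line, values as JSON. play_rows: Moves the arm, as the interface text tells. Shift numbers are shares of 0.05 m and turn numbers shares of 8 degrees, none past 1 either way. Its arguments: {"type":"object","properties":{"series":{"type":"array"},"force":{"type":"number"}},"required":["series"]}

```bash
mkdir -p pics; cat > h.py <<'E'
import numpy as np,cv2
from station import ctrl,imaging
def px2w(im,u,v,z):
    E=np.array(im["extrinsics"]);R=E[:3,:3];t=E[:3,3]
    d=R.T@np.array([(u-im["cx"])/im["fx"],(v-im["cy"])/im["fy"],1]);c=-R.T@t
    return c+d*(z-c[2])/d[2]
def w2px(im,p):
    E=np.array(im["extrinsics"]);q=E[:3,:3]@p+E[:3,3]
    return im["fx"]*q[0]/q[2]+im["cx"],im["fy"]*q[1]/q[2]+im["cy"]
E
python3 - <<'E'
from h import *
for n in("top","scene"):
    im=imaging.get_image(n);cv2.imwrite(f"pics/{n}0.png",im["color"])
    E=np.array(im["extrinsics"]);print(n,im["fx"],im["cx"],im["cy"],-E[:3,:3].T@E[:3,3],E[:3,:3].round(3).tolist())
o=ctrl.get_obs();print(o)
E
```

```text
top 597.9710632703889 308.6539992915826 253.00932122983974 [0.26812626 0.01572186 1.38245807] [[-0.109, -0.994, 0.003], [-0.969, 0.105, -0.222], [0.22, -0.027, -0.975]]
scene 469.3384021088552 321.9904756450148 243.955890289858 [ 1.26555425 -0.17843824  0.61101097] [[0.206, 0.978, 0.021], [0.586, -0.106, -0.803], [-0.784, 0.178, -0.595]]
{'t': 0.1, 'q': array([-1.38200769e+00,  5.33016171e-02,  1.61413188e+00, -2.93455061e-05,
        1.47601362e+00, -1.19048597e-01]), 'dq': array([ 0.00117823, -0.00232247, -0.00317439, -0.00041019,  0.00019586,
        0.00155693]), 'effort': array([-3.23036447e-04, -3.94906354e+01, -3.71364462e+01, -1.41345463e-04,
        3.92082991e-03, -7.54295058e-06]), 'tool_pos': array([ 0.18923214, -0.59507946,  0.2301941 ]), 'tool_rot': array([-3.10262132e+00, -4.81362936e-01,  1.47325762e-04]), 'contact_force': array([0.39521537, 0.73741899, 0.56128399]), 'wrist_torque': array([0.03397249, 0.02678171, 0.01931021]), 'grip_force': 0.0, 'opening': 0.08545823826192546}
```

View pics/top0.png

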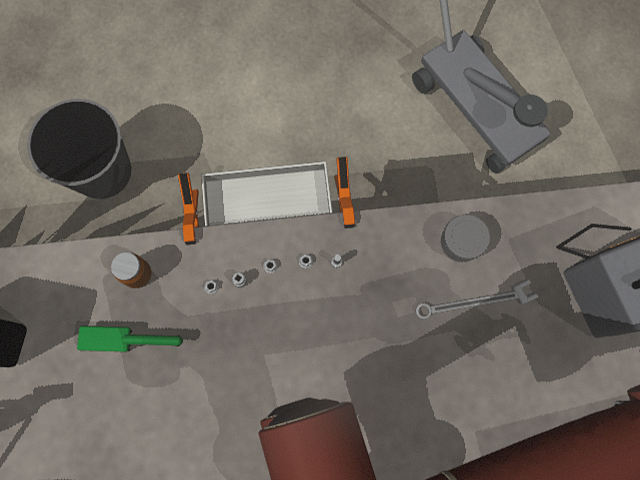

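View pics/scene0.png

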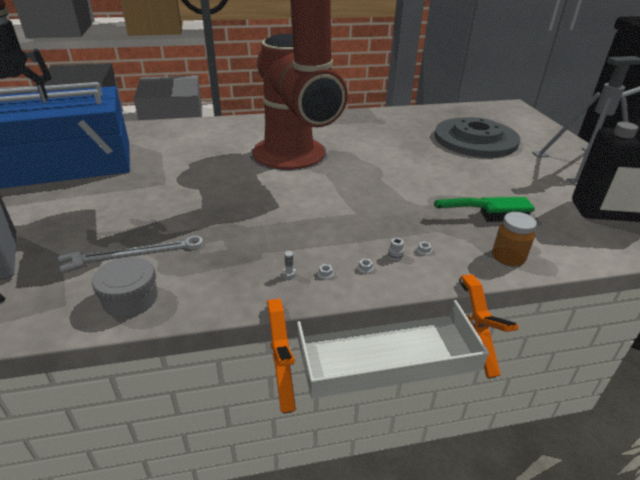

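```bash
python3 - <<'E'
import cv2
a=cv2.imread("pics/top0.png")[155:300,175:360];cv2.imwrite("pics/c.png",cv2.resize(a,None,fx=4,fy=4,interpolation=cv2.INTER_CUBIC))
E
```

```text
(no output)
```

View pics/c.png

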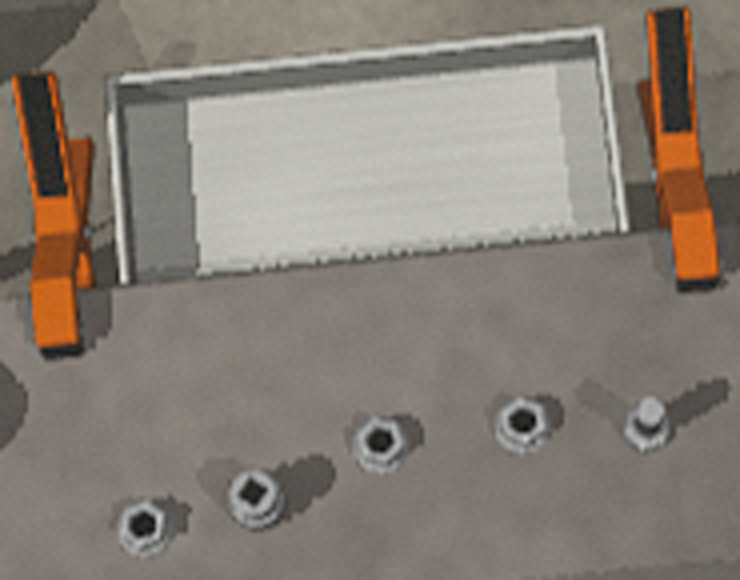

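The crop shows, left to right: nut (143,524), socket top (253,492), nut (380,440), nut (522,420), bolt tip (650,410). The lip runs from (128,284) to (625,232).

```bash
python3 - <<'E'
from h import *
im=imaging.get_image("top")
P={}
for n,u,v,z in[("lipL",128,284,0),("lipR",625,232,0),("n1",143,524,.016),("sock",253,492,.04),("n2",380,440,.016),("n3",522,420,.016),("boltTip",650,410,.055),("boltHead",647,430,.010),("jawAfront",60,354,.0),("jawBfront",698,288,.0)]:
    P[n]=px2w(im,175+u/4,155+v/4,z)
L,R=P["lipL"][:2],P["lipR"][:2];o=(L+R)/2;y=(L-R)/np.linalg.norm(L-R);x=np.array([y[1],-y[0]])
print("o",o,"x",x,"len",np.linalg.norm(L-R), "yaw",np.degrees(np.arctan2(x[1],x[0])))
for k,p in P.items(): print(k,p.round(4),"tray",np.round([(p[:2]-o)@x,(p[:2]-o)@y],4))
s=imaging.get_image("scene")
for k in P: print(k,np.round(w2px(s,P[k]),0))
h=imaging.get_image("wrist");print(h["hand_eye"])
E
```

```text
o [0.67238816 0.0620952 ] x [9.99999943e-01 3.38586023e-04] len 0.2995781227094799 yaw 0.01939955051477551
lipL [0.6723 0.2119 0.    ] tray [-0.      0.1498]
lipR [ 0.6724 -0.0877  0.    ] tray [ 0.     -0.1498]
n1 [0.5232 0.2113 0.016 ] tray [-0.1492  0.1492]
sock [0.5304 0.1442 0.04  ] tray [-0.142   0.0821]
n2 [0.5577 0.0703 0.016 ] tray [-0.1147  0.0083]
n3 [ 0.5606 -0.0133  0.016 ] tray [-0.1118 -0.0753]
boltTip [ 0.5502 -0.0854  0.055 ] tray [-0.1222 -0.1474]
boltHead [ 0.548  -0.0856  0.01  ] tray [-0.1244 -0.1477]
jawAfront [0.6337 0.2551 0.    ] tray [-0.0387  0.193 ]
jawBfront [ 0.633  -0.1271  0.    ] tray [-0.0394 -0.1891]
lipL [451. 297.]
lipR [296. 318.]
n1 [423. 245.]
sock [395. 241.]
n2 [364. 262.]
n3 [324. 268.]
boltTip [287. 253.]
boltHead [287. 270.]
jawAfront [463. 281.]
jawBfront [272. 306.]
[[-1.04702600e-03 -9.57571698e-01 -2.88193247e-01  7.44072367e-02]
 [ 9.99999208e-01 -8.01504811e-04 -9.69928504e-04 -4.24062344e-05]
 [ 6.97787810e-04 -2.88194034e-01  9.57571779e-01 -1.43319631e-01]
 [ 0.00000000e+00  0.00000000e+00  0.00000000e+00  1.00000000e+00]]
```

Emit:
play_rows(
  series=[
    [0.19, [0, 0, 0], [0, 0, 1]],
    [0.19, [0, 0, 0], [0, 0, 1]],
    [0.19, [0, 0, 0], [0, 0, 0.2]],
    [0.19, [0.54, -0.97, 0], [0, 0, 0]],
    [0.19, [0.54, -0.97, 0], [0, 0, 0]],
    [0.19, [0.54, -0.97, 0], [0, 0, 0]],
    [0.19, [0.54, -0.97, 0], [0, 0, 0]],
    [0.19, [0.54, -0.97, 0], [0, 0, 0]],
  ],
  force=40,
)

```text
t: 1.25
tool_pos: [0.3248, -0.3514, 0.2314]
tool_rot: [3.141, 0.003, 0.001]
contact_force: [0.9, -0.2, 0.7]
opening: 0.0164
grip_force: 0.0
```

Emit:
play_rows(
  series=[
    [0.19, [0.54, -0.97, 0], [0, 0, 0]],
    [0.19, [0.54, -0.97, 0], [0, 0, 0]],
    [0.19, [0.54, -0.97, 0], [0, 0, 0]],
    [0.19, [0.54, -0.97, 0], [0, 0, 0]],
    [0.19, [0.54, -0.97, 0], [0, 0, 0]],
    [0.19, [0.54, -0.97, 0], [0, 0, 0]],
    [0.19, [0, 0, 0], [0, 0, 0]],
  ],
)

```text
t: 2.12
tool_pos: [0.4869, -0.059, 0.2313]
tool_rot: [-3.141, -0.012, 0.0]
contact_force: [-1.3, -0.5, 0.2]
opening: 0.0162
grip_force: 0.0
```

Emit:
play_rows(
  series=[
    [0.19, [0.24, -0.46, 0.6], [0, 0, 0]],
    [0.19, [0.24, -0.46, 1], [0, 0, 0]],
    [0.19, [0, 0, 1], [0, 0, 0]],
    [0.19, [0, 0, 0], [0, 0, 0]],
  ],
)

```text
t: 2.62
tool_pos: [0.506, -0.0159, 0.0967]
tool_rot: [-3.14, -0.001, 0.016]
contact_force: [1.5, -0.2, -0.0]
opening: 0.0162
grip_force: 0.0
```

```bash
cat >> h.py <<'E'
from scipy.spatial.transform import Rotation as Ro
def wrist():
    o=ctrl.get_obs();im=imaging.get_image("wrist");T=np.eye(4);T[:3,:3]=Ro.from_rotvec(o["tool_rot"]).as_matrix();T[:3,3]=o["tool_pos"]
    return im,T@np.array(im["hand_eye"]),o
def wpx(im,C,u,v,z):
    a=np.array([u-im["cx"],v-im["cy"]]);r=np.hypot(*a);th=r/im["fx"]
    d=C[:3,:3]@np.r_[a/r*np.sin(th),np.cos(th)];return C[:3,3]+d*(z-C[2,3])/d[2]
E
python3 - <<'E'
from h import *
im,C,o=wrist();cv2.imwrite("pics/w1.png",im["color"]);np.savez("w1",C=C,k=[im["fx"],im["cx"],im["cy"]]);print(o["tool_pos"],o["tool_rot"],im["fx"])
E
```

```text
[ 0.5060404  -0.0159462   0.09672284] [-3.14010843e+00 -1.33570260e-03  1.58506941e-02] 371.64829954431775
```

View pics/w1.png

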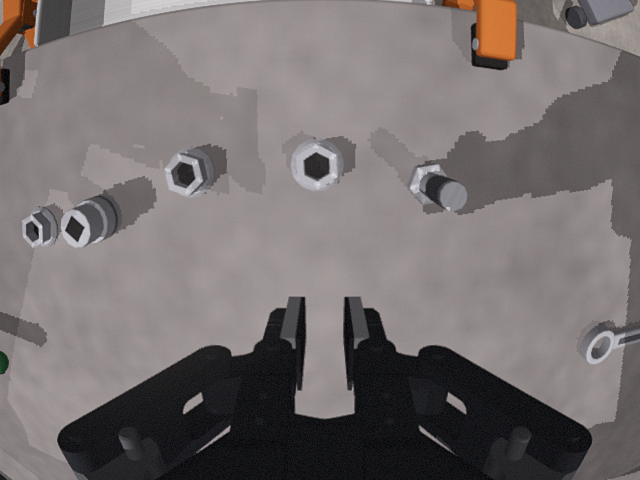

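Wrist view: nut3 top at (317,166), nut2 (187,174), nut1 (36,230), socket top (77,229), bolt head (430,186), and nothing between nuts and lip.

```bash
python3 - <<'E'
from h import *
d=np.load("w1.npz");im=dict(fx=d["k"][0],cx=d["k"][1],cy=d["k"][2])
for n,u,v,z in[("n3",317,166,.016),("n2",187,174,.016),("n1",36,230,.016),("sock",77,229,.04),("bolt",430,186,.01)]:print(n,wpx(im,d["C"],u,v,z).round(4))
E
```

```text
n3 [ 0.5633 -0.0109  0.016 ]
n2 [0.5606 0.071  0.016 ]
n1 [0.5265 0.2106 0.016 ]
sock [0.5323 0.146  0.04  ]
bolt [ 0.5514 -0.0825  0.01  ]
```

Emit:
play_rows(
  series=[
    [0.19, [0, -0.08, 0.9], [0, 0, 0]],
    [0.19, [0, 0, 0.7], [0, 0, 0]],
    [0.19, [0, 0, 0.15], [0, 0, 0]],
    [0.19, [0, 0, 0], [0, 0, 0]],
    [0.19, [0, 0, 0], [0, 0, 0]],
  ],
)

```text
t: 3.3
tool_pos: [0.5121, -0.0125, 0.0165]
tool_rot: [3.141, 0.001, 0.007]
contact_force: [0.6, 0.5, -0.6]
opening: 0.016
grip_force: 0.0
```

Emit:
play_rows(
  series=[
    [0.19, [0, 0, 0.2], [0, 0, 0]],
    [0.19, [0, 0, 0], [0, 0, 0]],
    [0.19, [0, 0, 0], [0, 0, 0]],
  ],
)

```text
t: 3.68
tool_pos: [0.5099, -0.0118, 0.0037]
tool_rot: [-3.142, -0.001, 0.001]
contact_force: [-0.5, 0.1, -0.4]
opening: 0.0162
grip_force: 0.0
```

Emit:
play_rows(
  series=[
    [0.19, [0.3, 0, 0], [0, 0, 0]],
    [0.19, [0.3, 0, 0], [0, 0, 0]],
    [0.19, [0.4, 0, 0], [0, 0, 0]],
    [0.19, [0.4, 0, 0], [0, 0, 0]],
    [0.19, [0.4, 0, 0], [0, 0, 0]],
    [0.19, [0.4, 0, 0], [0, 0, 0]],
    [0.19, [0.4, 0, 0], [0, 0, 0]],
    [0.19, [0.4, 0, 0], [0, 0, 0]],
  ],
)

```text
t: 4.68
tool_pos: [0.6619, -0.0118, 0.0042]
tool_rot: [3.141, 0.001, 0.0]
contact_force: [-1.5, 0.4, 2.1]
opening: 0.0165
grip_force: 2.1
```

Emit:
play_rows(
  series=[
    [0.19, [0.3, 0, 0], [0, 0, 0]],
    [0.19, [0, 0, 0], [0, 0, 0]],
    [0.19, [0, 0, 0], [0, 0, 0]],
  ],
)

```text
t: 5.05
tool_pos: [0.6748, -0.0117, 0.0034]
tool_rot: [-3.141, -0.001, 0.001]
contact_force: [0.5, -0.0, -0.3]
opening: 0.0158
grip_force: 0.0
```

```bash
python3 - <<'E'
from h import *
im,C,o=wrist();cv2.imwrite("pics/w2.png",im["color"]);print(o["tool_pos"],o["tool_rot"])
E
```

```text
[ 0.67483193 -0.01171516  0.00335536] [-3.14148343e+00 -1.12692382e-03  1.27132729e-03]
```

View pics/w2.png

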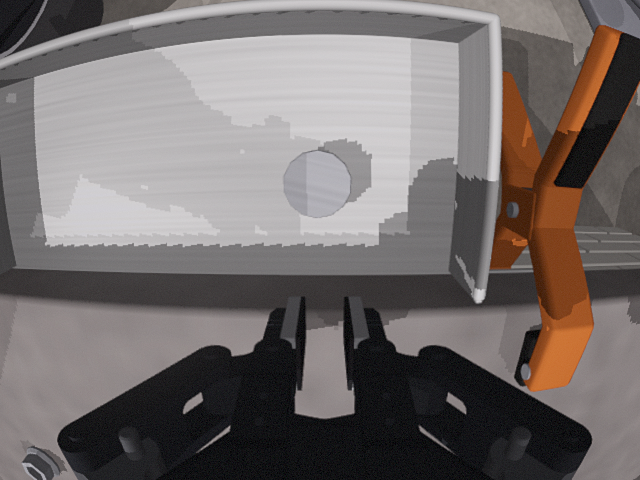

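Nut3 lies in the tray (at (317,183), face down). Next is nut2.

Emit:
play_rows(
  series=[
    [0.19, [0, 0, -0.6], [0, 0, 0]],
    [0.19, [0, 0, -0.8], [0, 0, 0]],
    [0.19, [-0.8, -0.42, 0], [0, 0, 0]],
    [0.19, [-0.8, -0.42, 0], [0, 0, 0]],
    [0.19, [-0.8, -0.4, 0], [0, 0, 0]],
    [0.19, [-0.84, -0.4, 0], [0, 0, 0]],
    [0.19, [0, 0, 0], [0, 0, 0]],
    [0.19, [0, 0, 0], [0, 0, 0]],
  ],
)

```text
t: 6.1
tool_pos: [0.5133, 0.07, 0.0742]
tool_rot: [3.141, 0.001, 0.002]
contact_force: [0.5, -0.5, 0.4]
opening: 0.0163
grip_force: 0.0
```

Emit:
play_rows(
  series=[
    [0.19, [0, 0, 0.6], [0, 0, 0]],
    [0.19, [0, 0, 0.6], [0, 0, 0]],
    [0.19, [0, 0, 0.2], [0, 0, 0]],
    [0.19, [0, 0, 0], [0, 0, 0]],
    [0.19, [0, 0, 0], [0, 0, 0]],
  ],
)

```text
t: 6.72
tool_pos: [0.5144, 0.0699, 0.0052]
tool_rot: [3.142, 0.001, 0.004]
contact_force: [-0.1, -0.0, -0.2]
opening: 0.016
grip_force: 0.0
```

Emit:
play_rows(
  series=[
    [0.19, [0.3, 0, 0], [0, 0, 0]],
    [0.19, [0.3, 0, 0], [0, 0, 0]],
    [0.19, [0.4, 0, 0], [0, 0, 0]],
    [0.19, [0.4, 0, 0], [0, 0, 0]],
    [0.19, [0.4, 0, 0], [0, 0, 0]],
    [0.19, [0.4, 0, 0], [0, 0, 0]],
    [0.19, [0.4, 0, 0], [0, 0, 0]],
    [0.19, [0.4, 0, 0], [0, 0, 0]],
  ],
)

```text
t: 7.72
tool_pos: [0.6648, 0.0702, 0.0043]
tool_rot: [3.142, 0.001, 0.001]
contact_force: [-2.3, 0.2, 2.8]
opening: 0.0165
grip_force: 1.3
```

Emit:
play_rows(
  series=[
    [0.19, [0.2, 0, 0], [0, 0, 0]],
    [0.19, [0, 0, 0], [0, 0, 0]],
    [0.19, [0, 0, 0], [0, 0, 0]],
  ],
)

```text
t: 8.1
tool_pos: [0.6724, 0.0702, 0.0034]
tool_rot: [-3.142, -0.001, 0.001]
contact_force: [-0.1, 1.0, -1.1]
opening: 0.0165
grip_force: 0.0
```

```bash
python3 - <<'E'
from h import *
im,C,o=wrist();cv2.imwrite("pics/w3.png",im["color"]);print(o["tool_pos"],o["tool_rot"])
E
```

```text
[0.67238761 0.07023219 0.00343446] [-3.14158479e+00 -1.04175437e-03  1.44275925e-03]
```

View pics/w3.png

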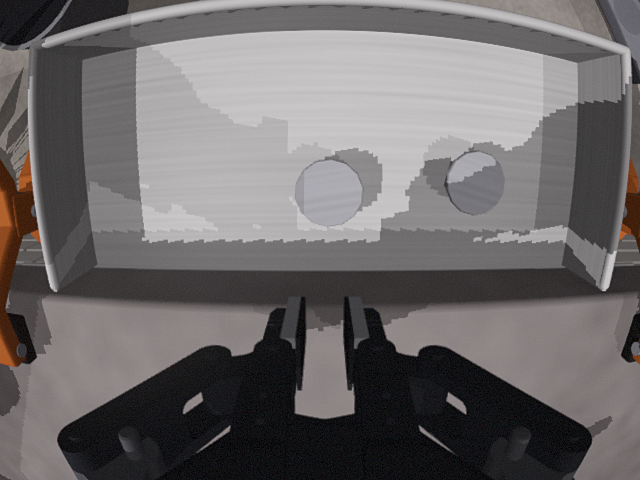

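Emit:
play_rows(
  series=[
    [0.19, [0, 0, -0.8], [0, 0, 0]],
    [0.19, [0, 0, -0.8], [0, 0, 0]],
    [0.19, [-0.78, -0.6, 0], [0, 0, 0]],
    [0.19, [-0.78, -0.6, 0], [0, 0, 0]],
    [0.19, [-0.78, -0.6, 0], [0, 0, 0]],
    [0.19, [-0.78, -0.6, 0], [0, 0, 0]],
    [0.19, [-0.8, -0.62, 0], [0, 0, 1]],
    [0.19, [0, 0, 0], [0, 0, 0.5]],
  ],
)

```text
t: 9.15
tool_pos: [0.4733, 0.2225, 0.0831]
tool_rot: [3.124, -0.326, -0.003]
contact_force: [0.4, -0.6, -0.8]
opening: 0.0161
grip_force: 0.0
```

Emit:
play_rows(
  series=[
    [0.19, [0, 0, 0], [0, 0, 0]],
    [0.19, [0, 0, 0], [0, 0, 0]],
  ],
)

```text
t: 9.4
tool_pos: [0.477, 0.2208, 0.0839]
tool_rot: [-3.125, 0.327, -0.0]
contact_force: [-0.1, -0.5, -0.0]
opening: 0.0161
grip_force: 0.0
```

```bash
python3 - <<'E'
from h import *
im,C,o=wrist();cv2.imwrite("pics/w4.png",im["color"]);np.savez("w4",C=C,k=[im["fx"],im["cx"],im["cy"]]);print(o["tool_pos"],Ro.from_rotvec(o["tool_rot"]).as_matrix().round(3))
E
```

```text
[0.47697185 0.22080068 0.08390593] [[ 0.978 -0.207  0.   ]
 [-0.207 -0.978  0.   ]
 [ 0.    -0.    -1.   ]]
```

View pics/w4.png

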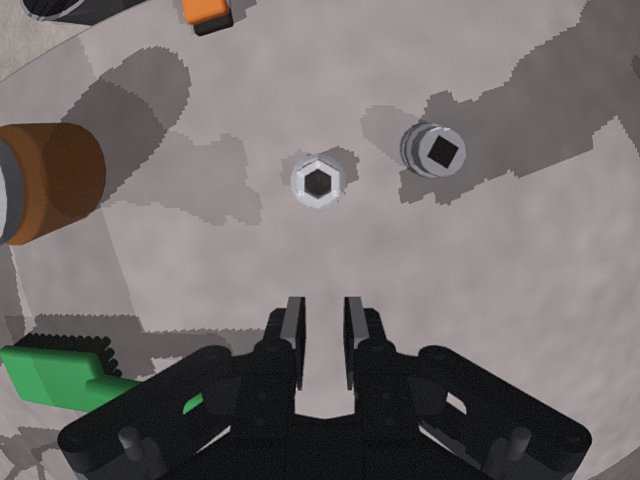

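The nut is centred between the fingers at (318,184). The brush handle reaches near the left linkage, so I'll check clearance.

```bash
python3 - <<'E'
from h import *
d=np.load("w4.npz");im=dict(fx=d["k"][0],cx=d["k"][1],cy=d["k"][2])
print(wpx(im,d["C"],318,184,.016),wpx(im,d["C"],440,152,.04),im)
t=imaging.get_image("top")
for z in(.02,.04):print(z,px2w(t,182,341,z),px2w(t,182,336,z),px2w(t,130,339,z))
E
```

```text
[0.52533933 0.2149061  0.016     ] [0.53251491 0.14884214 0.04      ] {'fx': np.float64(371.64829954431775), 'cx': np.float64(324.25252481249254), 'cy': np.float64(247.70852846603137)}
0.02 [0.40385038 0.28438268 0.02      ] [0.4150722  0.28368465 0.02      ] [0.42108483 0.40087839 0.02      ]
0.04 [0.40185804 0.28043891 0.04      ] [0.41291513 0.27975113 0.04      ] [0.41883949 0.39522455 0.04      ]
```

Emit:
play_rows(
  series=[
    [0.19, [0, -0.03, 0.7], [0, 0, 0]],
    [0.19, [0, 0, 0.7], [0, 0, 0]],
    [0.19, [0, 0, 0.2], [0, 0, 0]],
    [0.19, [0, 0, 0], [0, 0, 0]],
    [0.19, [0, 0, 0], [0, 0, 0]],
  ],
)

```text
t: 10.12
tool_pos: [0.4786, 0.2229, 0.0054]
tool_rot: [-3.123, 0.327, -0.004]
contact_force: [-0.7, 0.0, 0.8]
opening: 0.0163
grip_force: 0.0
```

Emit:
play_rows(
  series=[
    [0.19, [0.3, 0, 0], [0, 0, 0]],
    [0.19, [0.3, 0, 0], [0, 0, 0]],
    [0.19, [0.3, 0, 0], [0, 0, 0]],
    [0.19, [0.3, 0, 0], [0, 0, 0]],
    [0.19, [0.3, 0, 0], [0, 0, 0]],
    [0.19, [0.3, 0, 0], [0, 0, 0]],
    [0.19, [0, 0, 0], [0, 0, 0]],
  ],
)

```text
t: 11.0
tool_pos: [0.5669, 0.2035, 0.004]
tool_rot: [-3.124, 0.328, -0.003]
contact_force: [0.3, -0.2, 2.4]
opening: 0.0162
grip_force: 1.0
```

```bash
python3 - <<'E'
from h import *
im,C,o=wrist();cv2.imwrite("pics/w5.png",im["color"]);print(o["tool_pos"],o["contact_force"])
E
```

```text
[0.5669319  0.20350788 0.00398006] [ 0.28088807 -0.24021     2.42046381]
```

View pics/w5.png

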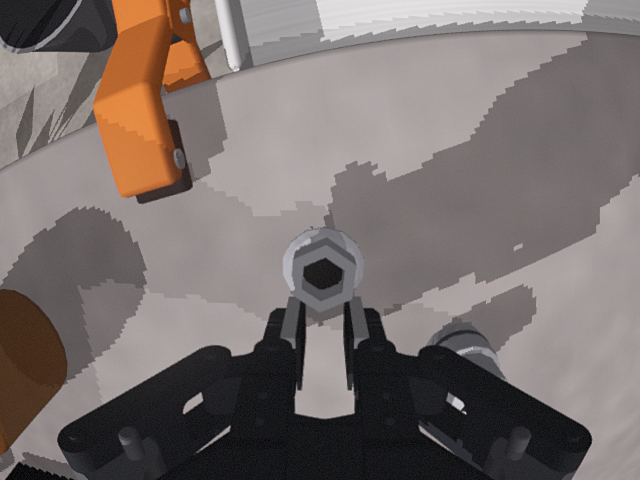

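Emit:
play_rows(
  series=[
    [0.19, [0.3, 0, 0], [0, 0, 0]],
    [0.19, [0.4, 0, 0], [0, 0, 0]],
    [0.19, [0.4, 0, 0], [0, 0, 0]],
    [0.19, [0.4, 0, 0], [0, 0, 0]],
    [0.19, [0.4, 0, 0], [0, 0, 0]],
    [0.19, [0.2, 0, 0], [0, 0, 0]],
    [0.19, [0, 0, 0], [0, 0, 0]],
    [0.19, [0, 0, 0], [0, 0, 0]],
  ],
)

```text
t: 12.05
tool_pos: [0.6667, 0.1821, 0.0028]
tool_rot: [3.124, -0.327, -0.003]
contact_force: [-0.5, 0.5, -0.7]
opening: 0.0164
grip_force: 0.0
```

Emit:
play_rows(
  series=[
    [0.19, [0, 0, -0.8], [0, 0, 0]],
    [0.19, [0, 0, -0.8], [0, 0, 0]],
    [0.19, [0, 0, -0.8], [0, 0, 0]],
    [0.19, [0, 0, -0.8], [0, 0, 0]],
    [0.19, [0, 0, 0], [0, 0, 0]],
    [0.19, [0, 0, 0], [0, 0, 0]],
  ],
)

```text
t: 12.8
tool_pos: [0.6669, 0.1821, 0.1626]
tool_rot: [3.124, -0.327, -0.003]
contact_force: [-0.4, -0.2, -0.3]
opening: 0.016
grip_force: 0.0
```

```bash
python3 - <<'E'
from h import *
im,C,o=wrist();t=imaging.get_image("top")
a=cv2.resize(im["color"],(400,300));b=t["color"][150:360,60:400];b=cv2.resize(b,(400,247))
c=np.zeros((300,800,3),np.uint8);c[:,:400]=a;c[:247,400:]=b
cv2.imwrite("pics/w6.png",c);print(o["tool_pos"],o["contact_force"])
E
```

```text
[0.66691895 0.18212471 0.16258571] [-0.38980573 -0.16064731 -0.3341752 ]
```

View pics/w6.png

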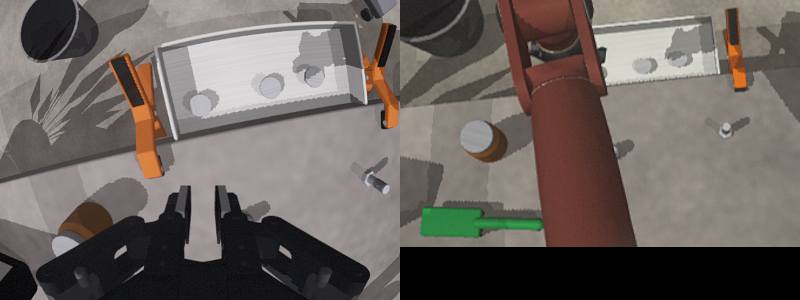

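The wrist view shows all three nuts flat in the tray, at (203,102), (268,87) and (312,75). The bolt still stands, and nothing was touched.

```bash
python3 -c "
from station import ctrl
print(ctrl.finish_job())"
```

```text
the job is handed in; nothing more can be done
None
```

I swept all three nuts over the lip into the tray and handed the job in at about 13 s; the last picture shows all three lying in the tray and the bolt standing, but the arm largely hid the socket, and the hand-in returned no verdict.

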